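# Gauge the middle bore of the die block

## Task

The steel gauge pin is lying flat on the desk. Lay it in the channel of the sloping rest, shank pointing down the slope, and let go of it there, so that you can take it again by its upper end; then stand it upright in the middle of the three bores of the die block, fully home with its shoulder down on the block, and let go. Leave the other things on the desk where they are.

Things in the scene. Friction and masses are not known exactly. Their poses are not given: they have to be found in the camera images.
- pin_grip (a point): Gauge pin, bright steel, loose, 70 to 120 g: a square grip bar 14 x 14 x 80 mm and, from the middle of one end, a thin round shank, 8 mm in diameter and 40 mm long, end chamfered. The bar's end face round the shank is the shoulder. This point is the bar's centre; x along the pin to the shank's end, y and z square to the bar's faces. It starts lying flat, shank roughly away from the robot.
- pin_tip (a point): The end of the gauge pin's thin shank, on its axis, 80 mm from pin_grip.
- pin_cap (a point): The middle of the other, blunt end face of the gauge pin's grip bar, on its axis, 40 mm from pin_grip.
- rest: Sloping rest fixed to the desk: grey base plate 110 x 60 x 8 mm carrying an aluminium U channel inclined at 45 degrees. Origin under the plate's centre; z up, x level. The channel runs downhill towards +x: a pin in it points along (+x, -z) with its shank downhill; its open side faces (+x, +z). Inside it is 18 mm wide and 42 mm long, with flared lips that end 12 mm above a seated pin's axis.
- rest_seat (a point): Where a seated pin's axis meets its shoulder, at the foot of the rest's channel (x = 30, z = 45 mm in the rest's frame; same axes), 7 mm off the channel's floor. A stop there, slotted 13 mm wide and open above, passes the shank and holds the shoulder. The upper 38 mm of a seated pin's grip bar stand free beyond the channel. A pin may stay where it is left, or slide down to the stop.
- die_block: Die block, plain aluminium, fixed to the desk: 44 x 108 mm, 48 mm high, a low screwed ear at each narrow end (152 mm overall). Origin under its centre; z up, y along its length. Three round bores open in its top, in a row along y 34 mm apart: 6 mm, 10 mm (the middle one) and 14 mm in diameter, each 44 mm deep with a 2 mm chamfer.
- bore (a point): Centre of the mouth of the die block's middle bore (10 mm), level with the block's top face, 48 mm above the desk; axes as the block's. The pin is fully home when its shoulder lies on the top face, its tip then 40 mm below this point.
- gauge_pin: The gauge pin again; origin on the middle of one side of the grip bar, 7 mm below pin_grip in the pin's own z; axes the same.
- glue_stick: Bystander: a glue stick standing up, 28 mm in diameter, 86 mm high; origin under its centre.
- spool: Bystander: a thread spool standing up, 28 mm in diameter, 60 mm high; origin under its centre.
- pin_case: Bystander: a round flat pin case, 56 mm in diameter, 16 mm high; origin under its centre.
- tape_measure: Bystander: a flat round tape measure, 52 x 71 mm, 17 mm high; origin on its underside.
Mind the look-alikes: they are no part of the job. What is shaped like the rest but turquoise is not meant.

How it is judged:
By the outcome, as a careful person would: the job done as asked, in the order asked, and still so for the second after the job is handed in, with the robot touching nothing.
It also fails if it takes over 69 s, if anything falls off the work surface, if the arm or the gripper's body presses on something with over 40 N, if the wrist force passes 120 N, or if a joint passes its speed limit or range.

## Robot

A 6-joint arm with a two-finger parallel gripper is mounted at the origin on a cart in front of the work surface, level with it; the furniture and walls round the work are solid. World frame = base frame: x ahead of the robot, y to its left, z up, the work surface at z = 0. Lengths are in m, angles in rad, forces in N, time in s.
With the tool pointing down it reaches from about 0.35 to 0.925 m from the base axis. Payload 6.4 kg.
Tool frame: the origin (TCP) lies where the fingers leave the gripper's body, on its centre line; the fingertips stand 73 mm ahead of it and the grasp point (between the pads) lies 54 mm ahead of it; z points along the fingers, y is the line along which they close (so a half turn about z gives the same grasp; the last joint's range is limited). The gripper opens to 85 mm and grips with 20 to 120 N. Pads are 22 mm wide; open, the fingers measure 114 mm over their backs; the gripper's body (76 mm by 85 mm) begins 54 mm behind the grasp point. The pads swing forward as they close: fully open they stand 13 mm farther back than shut.
Start: joints at [1.09, 0.245, 1.558, -0, 1.339, -0.174], TCP at [0.196, 0.62, 0.304] pointing down, gripper open.
Joint ranges: [-3.13, 3.13], [-1.02, 2.26], [0.13, 2.54], [-0.95, 4.09], [0.21, 2.88], [-2.74, 2.74]. Speed limits (rad/s): [2.57, 2.57, 3.14, 3.14, 3.14, 3.14].

## Interface

Orientations are given as a unit quaternion [x, y, z, w].
In Python, from station import ctrl gives the robot as it stands. Calls block until the motion is done:
- ctrl.move_pose(position, orientation): joint-space move of the TCP to a pose.
- ctrl.move_linear(position, rotation=None, vel=0.15, until_force=None): straight line of the TCP; rotation=None keeps the orientation; vel is the mean speed in m/s. With until_force (N) it stops when the force on the tool has changed by that much, and returns True; else False.
- ctrl.goto_joints(angles): joint-space move.
- ctrl.set_gripper(opening): finger opening in m; the grip force is fixed at half the most; returns when the fingers have stopped.
- ctrl.pause(seconds).
- ctrl.inverse_kinematics(position, orientation): joint angles nearest the present ones, or None.
- ctrl.grab_frame(name): name is "scene" or "top"; returns a dict with "frame" (480x640x3 uint8, blue, green, red), "z_map" (480x640 float32, m along the optical axis (not along the pixel's ray), 0 where there is no reading), "fx", "fy", "cx", "cy" (pixels), "camera_from_world" (4x4, takes a point from world to camera coordinates). Camera axes: x right, y down, z forward; pixel columns grow to the right and rows downward; lengths in m; the calibration is good to about 2 mm. A picture is of the moment at which its call begins.
A pose or a line that the arm cannot do raises ctrl.Unreachable and nothing moves.
- ctrl.close_job(): hands the job in; it is judged then, once.
Trained networks look in the newest picture that a camera, given by its name, has taken for a name from the list of things; names that differ only in an ending like _2 or _b are one class to them, and where a whole thing is asked for, a point or a joint stands for the part that bears it (a point fixed in the world has none). Each returns a list of dicts, best first, with "confidence" (0 to 1); they miss things now and then, are a little off and sometimes report something else, mostly with a low value. They report only what shows in the picture. A call takes as long as a camera call. They do not tell look-alikes from the thing itself.
- ctrl.cut_out(camera, thing): "region" (480x640 bool, what is visible of it) and "bbox" ([left, top, width, height] in pixels, round what is visible of it).
Readings, each from a call of its own:
- ctrl.read_clock(): time.
- ctrl.read_joints(): joint angles.
- ctrl.read_dq(): joint speeds.
- ctrl.read_joint_efforts(): joint torques, N m.
- ctrl.read_tool_pos(): TCP position.
- ctrl.read_eef_rot(): TCP orientation.
- ctrl.read_wrist_force(): force on the tool from outside, world axes, zero at the start.
- ctrl.read_torque(): the same for the moment, N m.
- ctrl.read_finger_gap(): finger opening in m.
- ctrl.read_grasp_force(): force on a finger pad.
Only numpy, scipy, OpenCV 4.12 (cv2) and the standard library are available. Lean on these libraries where they do the work, as an engineer would, in place of code of your own. Each camera call takes 0.05 s, during which the arm holds its last target. There are 200 camera calls.

## Working session

There is one attempt and no reset: what is moved stays moved. The work goes in short steps, each a Python script; the robot and the scene stay as the last script left them, time stands still between calls to the robot, and variables do not carry over. Pictures are saved under pics/ and viewed, at most 10 in all, crops included, and the job is handed in when it is done.

```bash
ls; mkdir -p pics; cat > h.py <<'E'
from station import ctrl
import numpy as np, cv2
from scipy.spatial.transform import Rotation as R
def grab(n):
    f=ctrl.grab_frame(n); return f
def cloud(f):
    z=f["z_map"]; v,u=np.mgrid[:480,:640]
    p=np.stack([(u-f["cx"])*z/f["fx"],(v-f["cy"])*z/f["fy"],z],-1)
    T=np.linalg.inv(f["camera_from_world"])
    w=p@T[:3,:3].T+T[:3,3]; w[z==0]=np.nan
    return w
def proj(f,p):
    c=f["camera_from_world"]@np.append(p,1); return f["cx"]+f["fx"]*c[0]/c[2], f["cy"]+f["fy"]*c[1]/c[2]
E
python3 - <<'E'
from h import *
for n in("scene","top"):
    f=grab(n); w=cloud(f); np.savez(f"{n}.npz",w=w,frame=f["frame"],T=f["camera_from_world"],k=[f["fx"],f["fy"],f["cx"],f["cy"]])
    cv2.imwrite(f"pics/{n}0.png",f["frame"])
    print(n,f["fx"],np.linalg.inv(f["camera_from_world"])[:3].round(3).tolist())
    for t in("gauge_pin","rest","die_block","glue_stick","spool","pin_case","tape_measure"):
        for d in ctrl.cut_out(n,t):
            q=w[d["region"]]; print(t,round(d["confidence"],2),d["bbox"],np.nanmedian(q,0).round(3),np.nanmax(q[:,2]).round(3))
            if d["confidence"]>.3: np.save(f"m_{n}_{t}_{d['bbox'][0]}.npy",d["region"])
print(ctrl.read_clock(),ctrl.read_eef_rot())
E
```

```text
pics
scene 481.653760463066 [[0.819, -0.296, 0.491, -0.089], [-0.573, -0.433, 0.695, -0.988], [0.007, -0.851, -0.525, 0.706]]
gauge_pin 0.55 [239.3, 193.2, 21.7, 12.6] [0.49  0.235 0.011] 0.017
rest 0.87 [436.0, 297.4, 51.4, 53.6] [ 0.578 -0.543  0.01 ] 0.083
rest 0.61 [359.6, 279.9, 42.3, 45.1] [ 0.482 -0.4    0.01 ] 0.084
die_block 0.62 [303.9, 243.1, 40.4, 42.8] [ 0.466 -0.217  0.038] 0.053
glue_stick 0.55 [436.9, 255.6, 15.4, 37.7] [ 0.648 -0.427  0.054] 0.09
spool 0.57 [372.6, 216.7, 10.1, 22.6] [ 0.681 -0.156  0.036] 0.063
pin_case 0.66 [284.4, 296.3, 23.9, 20.1] [ 0.341 -0.291  0.016] 0.02
pin_case 0.17 [237.1, 193.4, 23.3, 13.1] [0.491 0.235 0.012] 0.017
tape_measure 0.72 [373.4, 257.8, 24.0, 13.0] [ 0.624 -0.266  0.015] 0.02
top 463.7838351024197 [[0.007, -0.997, 0.074, 0.415], [-1.0, -0.007, -0.003, -0.12], [0.003, -0.074, -0.997, 1.123]]
gauge_pin 0.84 [149.6, 214.4, 22.2, 46.9] [0.496 0.242 0.013] 0.019
rest 0.97 [457.9, 193.3, 45.6, 32.0] [ 0.584 -0.523  0.008] 0.085
rest 0.75 [398.8, 228.0, 50.7, 38.6] [ 0.488 -0.38   0.008] 0.082
rest 0.47 [152.5, 213.2, 21.4, 46.7] [0.506 0.245 0.013] 0.019
die_block 0.6 [310.7, 235.0, 67.4, 24.4] [ 0.478 -0.19   0.046] 0.053
glue_stick 0.69 [428.9, 168.3, 25.0, 16.1] [ 0.653 -0.413  0.08 ] 0.09
spool 0.7 [318.0, 151.5, 11.6, 22.1] [ 0.683 -0.146  0.056] 0.064
pin_case 0.91 [370.5, 295.1, 22.1, 22.6] [ 0.345 -0.282  0.015] 0.023
tape_measure 0.78 [358.4, 175.3, 23.2, 25.0] [ 0.629 -0.256  0.013] 0.022
0.8 [1.52786961e-01 9.88259148e-01 1.10840831e-05 1.27513661e-05]
```

```bash
python3 - <<'E'
import cv2,numpy as np
a=cv2.imread("pics/top0.png")
cv2.imwrite("pics/c1.png",np.hstack([cv2.resize(a[190:290,130:190],(360,600),interpolation=2),cv2.resize(a[180:280,390:510],(440,600)[::1],interpolation=2)]))
cv2.imwrite("pics/c2.png",cv2.resize(a[130:280,300:500],(800,600),interpolation=2))
E
```

```text
(no output)
```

View pics/top0.png

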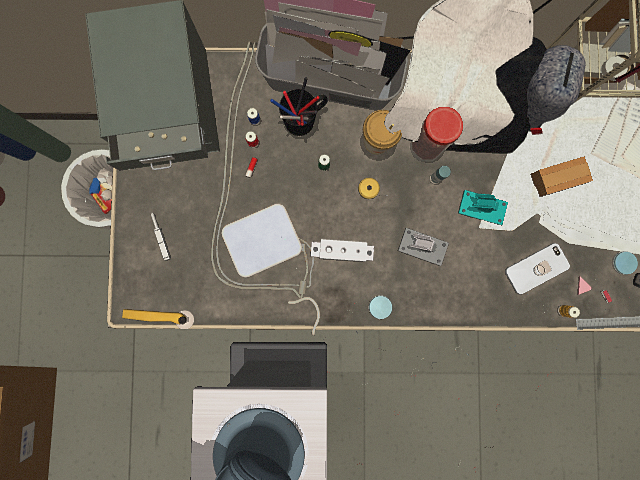

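View pics/c1.png

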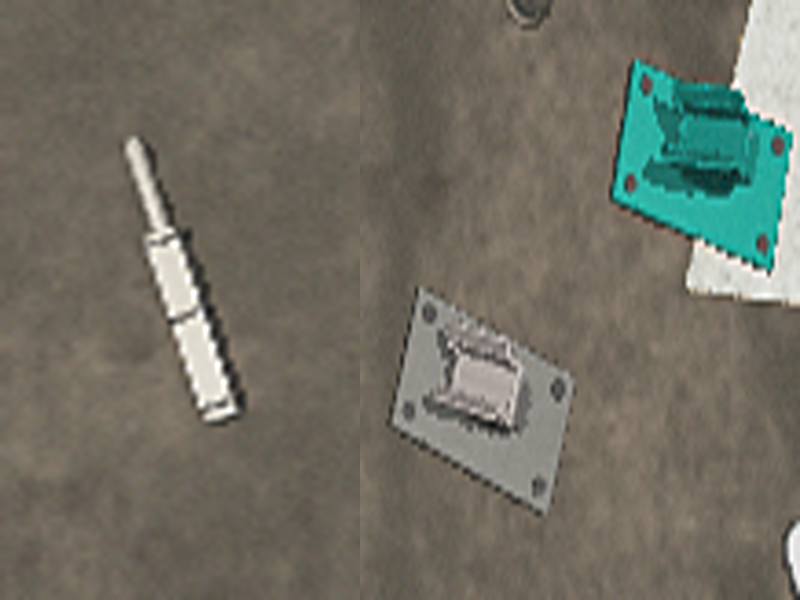

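View pics/c2.png

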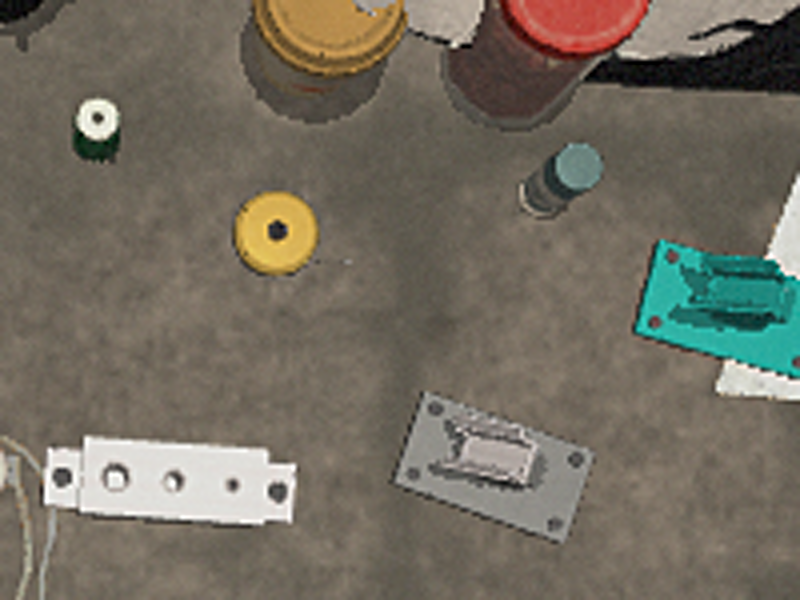

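View pics/scene0.png

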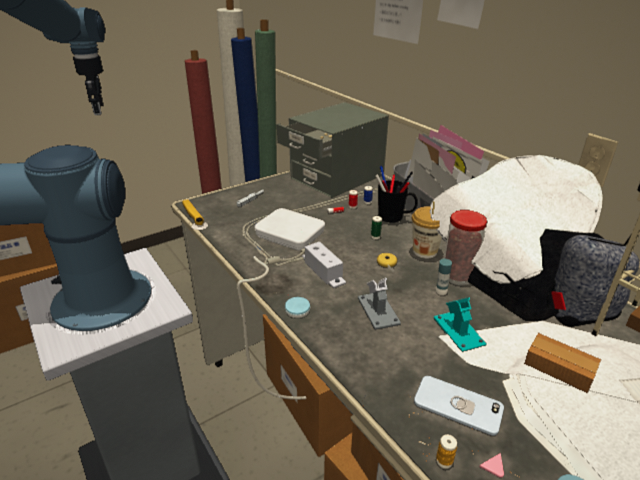

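The only pin is at (160,237); its look-alikes are the yellow cutter at (155,317) and the pens at (300,115). For the rest, the grey one at (423,246) is the one I want, and the turquoise one at (483,207) is not. The die block is at (343,250), with bore sizes decreasing from left to right.

```bash
cat >> h.py <<'E'
def plane(T,k,uv,z):
    M=np.linalg.inv(T); uv=np.atleast_2d(uv)
    d=np.c_[(uv[:,0]-k[2])/k[0],(uv[:,1]-k[3])/k[1],np.ones(len(uv))]@M[:3,:3].T
    s=(z-M[2,3])/d[:,2]; return M[:3,3]+s[:,None]*d
E
python3 - <<'E'
from h import *
import glob
D={n:np.load(n+".npz") for n in("top","scene")}
t=D["top"]; T,k,a=t["T"],t["k"],t["frame"]
g=a.astype(float); hsv=cv2.cvtColor(a,cv2.COLOR_BGR2HSV)
def rect(mask,z,name):
    P=plane(T,k,np.argwhere(mask)[:,::-1],z)[:,:2]
    r=cv2.minAreaRect(P.astype(np.float32)*1000); print(name,"rect",np.round(r[0],1),np.round(r[1],1),round(r[2],1),"mean",(P.mean(0)*1000).round(1),len(P)); return r
def big(m,box):
    o=np.zeros((480,640),np.uint8); x,y,x2,y2=box; o[y:y2,x:x2]=m[y:y2,x:x2]
    n,l,s,_=cv2.connectedComponentsWithStats(o); return l==1+np.argmax(s[1:,4])
V=hsv[...,2]
print("desk V",V[225:235,180:200].mean(), "plate",V[232,410],V[257,440])
m=big((V>125).astype(np.uint8),(145,205,180,265)); rect(m,.007,"pin")
P=plane(T,k,np.argwhere(m)[:,::-1],.012)[:,:2]; c=P.mean(0); d=np.linalg.svd(P-c)[2][0]; d*=np.sign(d[0]); s=(P-c)@d; print("pin axis",d,np.degrees(np.arctan2(d[1],d[0])),"extent",s.min(),s.max(),"tip",c+d*s.max(),"cap",c+d*s.min())
m=big((V>165).astype(np.uint8),(308,230,380,268)); rect(m,.048,"block")
m=np.load(glob.glob("m_top_rest_398*")[0]); rect(m,.008,"restmask")
w=t["w"]; 
for zl,zh in((.0,.02),(.035,.055),(.055,.07),(.07,.09)):
    q=w[m]; q=q[(q[:,2]>zl)&(q[:,2]<zh)]; print(zl,len(q),q.mean(0).round(4))
w2=D["scene"]["w"]; m2=np.load(glob.glob("m_scene_rest_359*")[0])
for zl,zh in((.0,.02),(.035,.055),(.055,.07),(.07,.09)):
    q=w2[m2]; q=q[(q[:,2]>zl)&(q[:,2]<zh)]; print("s",zl,len(q),q.mean(0).round(4))
b=cv2.resize(a[205:275,395:455],(600,700),interpolation=cv2.INTER_CUBIC)[50:650]
sc=D["scene"]["frame"]; b2=cv2.resize(sc[270:330,350:410],(200,200),interpolation=cv2.INTER_CUBIC)
b=cv2.resize(b,(550,550)); o=np.zeros((550,800,3),np.uint8); o[:,:550]=b; o[:250,550:]=cv2.resize(b2,(250,250)); o[250:500,550:]=cv2.resize(sc[238:290,298:350],(250,250),interpolation=cv2.INTER_CUBIC)
cv2.imwrite("pics/c3.png",o)
E
```

```text
desk V 106.92 plate 77 144
pin rect [510.5 251. ] [118.8  13.7] 20.8 mean [503.2 247.7] 225
pin axis [0.94035889 0.340184  ] 19.88808443331842 extent -0.051158413396539544 0.06706419708027103 tip [0.56584786 0.26890197] cap [0.45467618 0.22868453]
block rect [ 478.5 -189.3] [144.6  43.9] 86.5 mean [ 478.  -189.7] 1030
restmask rect [ 489.5 -387.1] [111.   62.8] 70.9 mean [ 490.1 -386.8] 1173
0.0 817 [ 0.4869 -0.3859  0.007 ]
0.035 122 [ 0.4966 -0.3728  0.0476]
0.055 130 [ 0.4948 -0.3792  0.0623]
0.07 54 [ 0.4952 -0.3793  0.0748]
s 0.0 757 [ 0.4813 -0.4013  0.0089]
s 0.035 129 [ 0.4868 -0.3888  0.0469]
s 0.055 129 [ 0.4881 -0.3876  0.0623]
s 0.07 46 [ 0.4897 -0.3858  0.0748]
```

View pics/c3.png

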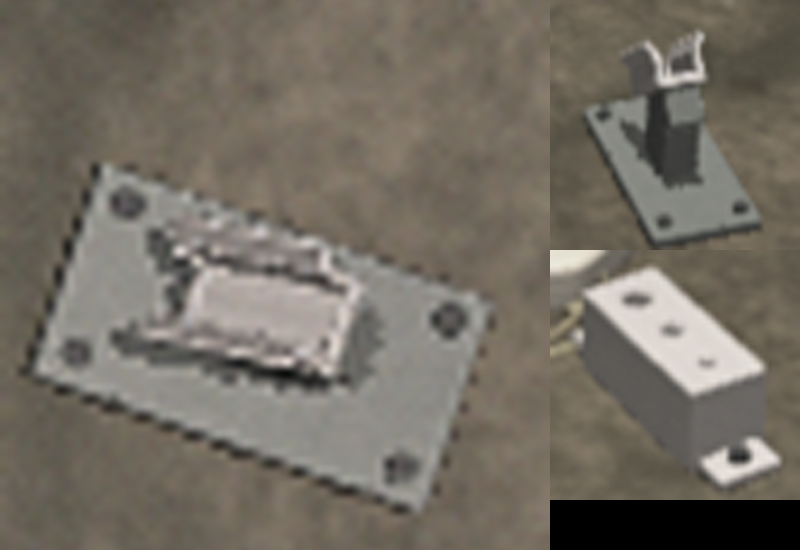

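c3 shows the grey rest opening uphill on the right (-y) with its slotted stop on the left, so downhill runs towards +y at a yaw of about 71°. I'll refine the hole positions in both cameras and check IK.

```bash
cat >> h.py <<'E'
def dark(gray,u,v,r=3):
    u0,v0=int(round(u)),int(round(v))
    for _ in range(3):
        p=gray[v0-r:v0+r+1,u0-r:u0+r+1].astype(float); wt=np.clip(np.median(np.r_[p[0],p[-1],p[:,0],p[:,-1]])-10-p,0,None)
        yy,xx=np.mgrid[-r:r+1,-r:r+1]; s=wt.sum()+1e-9; du,dv=(wt*xx).sum()/s,(wt*yy).sum()/s
        cu,cv=u0+du,v0+dv; u0,v0=int(round(cu)),int(round(cv))
    return cu,cv
def quat(x,y,z): return R.from_matrix(np.c_[x,y,z]).as_quat()
E
python3 - <<'E'
from h import *
for n,rh,bh in(("top",[(409,232.1),(443.9,244.9),(403.3,248.4),(438.9,260.8)],[(328.7,249),(343.5,250),(358,251)]),
         ("scene",[(362.7,297.6),(377.4,323.3),(395.6,320.2)],[(316.3,247.9),(323.8,254.7),(331,261.6)])):
    t=np.load(n+".npz"); g=cv2.cvtColor(t["frame"],cv2.COLOR_BGR2GRAY)
    for z,h in((.008,rh),(.048,bh)):
        p=np.array([dark(g,*q,r=3 if n=="top" else 2) for q in h]); w=plane(t["T"],t["k"],p,z)[:,:2]*1000
        print(n,p.round(1).tolist(),w.round(1).tolist(),w.mean(0).round(1))
a=np.radians(70.9); u=np.array([np.cos(a),np.sin(a),0]); v=np.array([-u[1],u[0],0]); Z=np.array([0,0,1.]); c=np.array([.489,-.387,0])
s=c+.03*u+.045*Z; ax=(u-Z)/2**.5; nn=(u+Z)/2**.5
for name,zt,off in(("place",-nn,s-ax*.062),("retake",ax,s-ax*.065)):
    for sg in(1,-1):
        y=sg*v; tcp=off-zt*.054
        for back in (0,.1): print(name,sg,back,tcp.round(3),np.round(ctrl.inverse_kinematics(tcp-zt*back,quat(np.cross(y,zt),y,zt)) if ctrl.inverse_kinematics(tcp-zt*back,quat(np.cross(y,zt),y,zt)) is not None else np.nan,2))
E
```

```text
top [[409.2, 231.9], [444.0, 244.7], [402.6, 248.3], [438.7, 261.4]] [[525.0, -354.1], [494.5, -437.6], [485.2, -337.9], [454.1, -424.4]] [ 489.7 -388.5]
top [[328.8, 247.4], [343.6, 249.4], [357.7, 250.8]] [[483.4, -158.7], [479.2, -192.8], [476.1, -225.7]] [ 479.6 -192.4]
scene [[362.3, 296.9], [376.9, 322.8], [395.2, 319.5]] [[485.5, -339.2], [456.0, -424.5], [495.4, -438.6]] [ 479.  -400.8]
scene [[315.7, 247.9], [322.8, 254.3], [330.1, 261.1]] [[478.3, -161.6], [476.5, -194.7], [474.2, -228.4]] [ 476.3 -194.9]
place 1 0 [ 0.497 -0.364  0.127] nan
place 1 0.1 [ 0.497 -0.364  0.127] nan
place -1 0 [ 0.497 -0.364  0.127] nan
place -1 0.1 [ 0.497 -0.364  0.127] [-0.5   0.3   1.81 -0.9   1.09  0.3 ]
retake 1 0 [ 0.471 -0.438  0.129] [-1.08  0.63  1.49  0.55  1.61  2.25]
retake 1 0.1 [ 0.471 -0.438  0.129] [-1.15  0.62  1.36  0.52  1.76  2.27]
retake -1 0 [ 0.471 -0.438  0.129] [-1.08  0.63  1.49  0.55  1.61 -0.89]
retake -1 0.1 [ 0.471 -0.438  0.129] [-1.15  0.62  1.36  0.52  1.76 -0.87]
```

```bash
cat >> h.py <<'E'
Z=np.array([0,0,1.]); ra=np.radians(70.3); u=np.array([np.cos(ra),np.sin(ra),0]); v=np.array([-u[1],u[0],0])
rc=np.array([.490,-.3884,0]); seat=rc+.03*u+.045*Z; ax=(u-Z)/2**.5; nn=(u+Z)/2**.5
pa=np.radians(20.4); pd=np.array([np.cos(pa),np.sin(pa),0]); pv=np.array([-pd[1],pd[0],0])
PC=np.array([.4709,.2344,.007])
def depth(th): return (.002+.019*np.cos(th)+.011*np.sin(th)-.007)/np.cos(th)+.054
def pickpose(th,sg,up=0,C=PC):
    zt=np.sin(th)*pd-np.cos(th)*Z; y=sg*pv
    return C-zt*depth(th)+up*Z, quat(np.cross(y,zt),y,zt)
def placepose(th,sg,lift=0,along=0,back=0):   # tool-z to pin-axis angle is 90deg-th
    zt=np.sin(th)*ax-np.cos(th)*nn; y=sg*v
    C=seat-ax*(.062+along)
    return C-zt*(depth(th)+back)+lift*nn, quat(np.cross(y,zt),y,zt)
def retpose(sg,back=0,dist=.065):
    y=sg*v; return seat-ax*(dist+.054+back), quat(np.cross(y,ax),y,ax)
E
python3 - <<'E'
from h import *
ik=lambda p:(lambda q: None if q is None else np.round(q,2).tolist())(ctrl.inverse_kinematics(*p))
for d in (10,15,20,25,30):
    th=np.radians(d)
    for sg in(1,-1): print(d,sg,"pick",ik(pickpose(th,sg)),ik(pickpose(th,sg,.12)),"\n   place",ik(placepose(th,sg)),ik(placepose(th,sg,.04)),ik(placepose(th,sg,0,0,.06)))
E
```

```text
10 1 pick [0.24, 0.22, 2.09, 0.03, 0.67, -1.72] [0.24, -0.02, 2.06, 0.03, 0.92, -1.7] 
   place None None None
10 -1 pick [0.24, 0.22, 2.09, 0.03, 0.67, 1.43] [0.24, -0.02, 2.06, 0.03, 0.92, 1.44] 
   place [-0.65, 0.36, 1.8, -0.75, 0.93, 0.14] [-0.61, 0.31, 1.8, -0.72, 0.99, 0.14] [-0.59, 0.28, 1.79, -0.71, 1.02, 0.12]
15 1 pick [0.23, 0.18, 2.14, 0.06, 0.56, -1.74] [0.23, -0.06, 2.11, 0.04, 0.83, -1.72] 
   place None None None
15 -1 pick [0.23, 0.18, 2.14, 0.06, 0.56, 1.4] [0.23, -0.06, 2.11, 0.04, 0.83, 1.42] 
   place [-0.68, 0.35, 1.79, -0.63, 0.92, 0.03] [-0.63, 0.3, 1.79, -0.61, 0.98, 0.04] [-0.63, 0.26, 1.78, -0.6, 1.02, 0.01]
20 1 pick [0.22, 0.15, 2.19, 0.1, 0.46, -1.79] [0.22, -0.11, 2.17, 0.07, 0.74, -1.74] 
   place None None None
20 -1 pick [0.22, 0.15, 2.19, 0.1, 0.46, 1.35] [0.22, -0.11, 2.17, 0.07, 0.74, 1.4] 
   place [-0.71, 0.34, 1.78, -0.52, 0.93, -0.07] [-0.67, 0.29, 1.78, -0.5, 0.99, -0.06] [-0.67, 0.25, 1.77, -0.49, 1.03, -0.09]
25 1 pick [0.22, 0.13, 2.24, 0.17, 0.35, -1.86] [0.22, -0.15, 2.22, 0.1, 0.64, -1.78] 
   place None None None
25 -1 pick [0.22, 0.13, 2.24, 0.17, 0.35, 1.28] [0.22, -0.15, 2.22, 0.1, 0.64, 1.37] 
   place [-0.74, 0.33, 1.77, -0.4, 0.94, -0.18] [-0.7, 0.28, 1.77, -0.39, 1.0, -0.16] [-0.71, 0.24, 1.76, -0.38, 1.04, -0.19]
30 1 pick [0.21, 0.11, 2.29, 0.31, 0.24, -2.0] [0.21, -0.19, 2.28, 0.14, 0.54, -1.82] 
   place None None None
30 -1 pick [0.21, 0.11, 2.29, 0.31, 0.24, 1.14] [0.21, -0.19, 2.28, 0.14, 0.54, 1.32] 
   place [-0.77, 0.33, 1.75, -0.29, 0.97, -0.28] [-0.73, 0.28, 1.76, -0.28, 1.02, -0.25] [-0.75, 0.24, 1.74, -0.27, 1.07, -0.29]
```

```bash
python3 - <<'E'
from h import *
th=np.radians(12)
ctrl.set_gripper(.05)
ctrl.move_pose(*pickpose(th,-1,.10)); print(ctrl.read_clock())
print(ctrl.move_linear(pickpose(th,-1)[0],vel=.12,until_force=10))
ctrl.set_gripper(0.0); print("gap",ctrl.read_finger_gap(),ctrl.read_grasp_force(),ctrl.read_tool_pos()-pickpose(th,-1)[0])
ctrl.move_linear(pickpose(th,-1,.15)[0],vel=.2); print("gap",ctrl.read_finger_gap(),ctrl.read_clock())
f=grab("top"); np.savez("top1.npz",frame=f["frame"],w=cloud(f))
p,q=pickpose(th,-1,.15); zt=R.from_quat(q).as_matrix()[:,2]; C=p+zt*depth(th)
for s in(-18,0,62,102): print(s,np.round(proj(f,C+pd*s/1000),1))
g=grab("scene"); a=f["frame"]; print([np.round(proj(g,C+pd*s/1000),1) for s in (-18,102)])
uu,vv=map(int,proj(f,C+pd*.04)); u2,v2=map(int,proj(g,C+pd*.04))
cv2.imwrite("pics/g1.png",np.hstack([cv2.resize(a[vv-40:vv+40,uu-40:uu+40],(400,400),interpolation=2),cv2.resize(g["frame"][v2-40:v2+40,u2-40:u2+40],(400,400),interpolation=2)])); print(uu,vv,u2,v2)
E
```

```text
3.025
False
gap 0.011813947415376738 59.09988455459825 [0.00062355 0.00012653 0.00096159]
gap 0.01206909951762666 5.3333
-18 [144.8 256.9]
0 [142.  248.8]
62 [132.6 221. ]
102 [126.6 203.2]
[array([233.1, 158.3]), array([260.3, 145.9])]
135 230 246 152
```

View pics/g1.png

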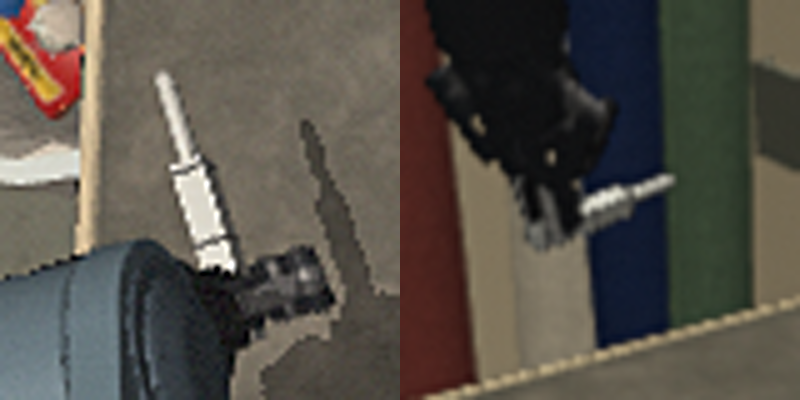

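The pin is held with its tip at (127,204) in top, within about 1 px of prediction, and the grasp looks level. Next I'll lay it in the rest.

```bash
python3 - <<'E'
from h import *
th=np.radians(12)
P=lambda l,b=0: placepose(th,-1,l,.005,b)
p,q=P(.05); ctrl.move_pose(p+.07*Z,q); print(ctrl.read_clock())
ctrl.move_linear(p,vel=.2); 
f=grab("top"); cv2.imwrite("pics/p0.png",f["frame"]); g=grab("scene")
cv2.imwrite("pics/p0.png",np.hstack([cv2.resize(f["frame"][200:280,380:460],(400,400),interpolation=2),cv2.resize(g["frame"][240:320,340:420],(400,400),interpolation=2)]))
C=p+R.from_quat(q).as_matrix()[:,2]*depth(th)
for s in(-.018,.062,.102): print(np.round(proj(f,C+ax*s),1),np.round(proj(g,C+ax*s),1))
E
```

```text
7.575
[436.2 241.5] [381.4 257.1]
[405.7 234.8] [370.3 264.1]
[391.7 231.7] [365.4 267.3]
```

View pics/p0.png

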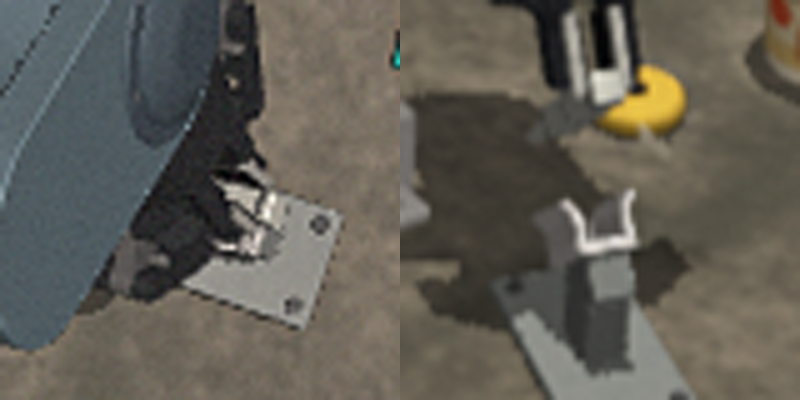

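The pin hangs over the channel at 45°, with the cap at (381,257) and the tip at (366,267) in scene, matching prediction. I'll lower it now.

```bash
python3 - <<'E'
from h import *
th=np.radians(12)
P=lambda l,b=0: placepose(th,-1,l,.005,b)
p0=P(0)[0]
print(ctrl.move_linear(P(.012)[0],vel=.12,until_force=8),ctrl.read_tool_pos()-p0,ctrl.read_wrist_force())
hit=ctrl.move_linear(P(-.003)[0],vel=.04,until_force=5); d=ctrl.read_tool_pos()-p0
print(hit,"lift",d@nn,"along",d@ax,"side",d@v,ctrl.read_wrist_force())
if hit and d@nn<.005:
    ctrl.set_gripper(.035)
    d0=ctrl.read_tool_pos(); zt=R.from_quat(P(0)[1]).as_matrix()[:,2]
    ctrl.move_linear(d0-zt*.10,vel=.2)
    f=grab("top");g=grab("scene"); print(ctrl.read_clock())
    cv2.imwrite("pics/p1.png",np.hstack([cv2.resize(f["frame"][200:280,380:460],(400,400),interpolation=2),cv2.resize(g["frame"][240:320,340:420],(400,400),interpolation=2)]))
    for s in(-.08,0,.04): print(np.round(proj(f,seat+ax*s),1),np.round(proj(g,seat+ax*s),1))
E
```

```text
False [0.0027049  0.00765779 0.00858572] [ 0.19163164 -0.006576   -0.29552356]
True lift -0.0007075105521877254 along -0.0002296264007465466 side -0.0007186870449441156 [1.6852774  4.82233037 4.73437204]
10.1167
[445.1 247.8] [385.7 281. ]
[415.2 241. ] [374.2 286.4]
[401.5 237.8] [369.1 288.8]
```

View pics/p1.png

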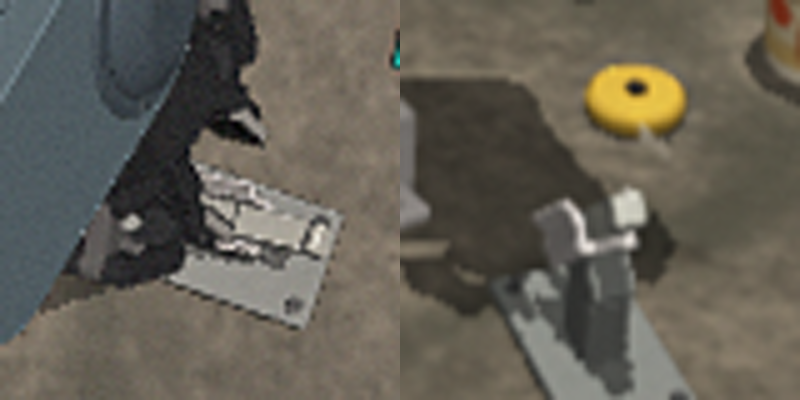

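```bash
python3 - <<'E'
from h import *
def ik(p): q=ctrl.inverse_kinematics(*p); return None if q is None else np.round(q,2).tolist()
for sg in(1,-1): print(sg,ik(retpose(sg)),ik(retpose(sg,.09)))
b=np.array([.4778,-.193,.048]); 
for ang in np.radians([-90,-45,0,45,86.5,135]):
    y=np.array([np.cos(ang),np.sin(ang),0]); q=quat(np.cross(y,-Z),y,-Z)
    print(np.degrees(ang),ik((b+Z*(.065+.054),q)),ik((b+Z*(.065+.054+.06),q)))
print(ctrl.read_joints().round(2))
E
```

```text
1 [-1.08, 0.63, 1.49, 0.55, 1.6, 2.25] [-1.14, 0.62, 1.38, 0.52, 1.74, 2.27]
-1 [-1.08, 0.63, 1.49, 0.55, 1.6, -0.89] [-1.14, 0.62, 1.38, 0.52, 1.74, -0.87]
-90.0 [-0.6, 0.1, 1.99, -0.0, 1.05, 0.97] [-0.6, 0.01, 1.96, -0.0, 1.17, 0.97]
-45.0 [-0.6, 0.1, 1.99, -0.0, 1.05, 0.18] [-0.6, 0.01, 1.96, -0.0, 1.17, 0.18]
0.0 [-0.6, 0.1, 1.99, -0.0, 1.05, -0.6] [-0.6, 0.01, 1.96, -0.0, 1.17, -0.6]
45.0 [-0.6, 0.1, 1.99, -0.0, 1.05, -1.39] [-0.6, 0.01, 1.96, -0.0, 1.17, -1.39]
86.5 [-0.6, 0.1, 1.99, -0.0, 1.05, -2.11] [-0.6, 0.01, 1.96, -0.0, 1.17, -2.11]
135.0 None None
[-0.58  0.22  1.78 -0.64  1.09  0.05]
```

The pin is seated: the cap is at (386,281.6) in scene against a predicted (385.7,281.0). I'll take it again by its upper end and carry it over the bore.

```bash
cat >> h.py <<'E'
bore=np.array([.4778,-.193,.048]); yv=-v; qd=quat(np.cross(yv,-Z),yv,-Z)
def over(h,b=None): return (bore if b is None else b)+Z*(.065+.054+.04-.04+h)   # shoulder h above block
E
python3 - <<'E'
from h import *
ctrl.move_linear(ctrl.read_tool_pos()+.06*Z,vel=.25)
p,q=retpose(-1,.09); ctrl.move_pose(p+.05*Z,q); ctrl.move_linear(p,vel=.2)
print(ctrl.move_linear(retpose(-1)[0],vel=.12,until_force=6),ctrl.read_clock())
d=ctrl.read_tool_pos()-retpose(-1)[0]; print((d@ax).round(4))
if d@ax>-.006:
    ctrl.set_gripper(0.); print("gap",ctrl.read_finger_gap(),ctrl.read_grasp_force(),ctrl.read_wrist_force())
    p=ctrl.read_tool_pos(); ctrl.move_linear(p+nn*.05,vel=.12); print(ctrl.read_finger_gap(),ctrl.read_wrist_force())
    ctrl.move_linear(p+nn*.05+.06*Z,vel=.2)
    ctrl.move_pose(over(.09),qd); ctrl.move_linear(over(.055),vel=.1)
    print(ctrl.read_finger_gap(),ctrl.read_clock())
    f=grab("top");g=grab("scene")
    for n,x in(("ftop",f),("fscene",g)): np.savez(n+".npz",frame=x["frame"],T=x["camera_from_world"],k=[x["fx"],x["fy"],x["cx"],x["cy"]])
    for h in (.055+.08,.055,.015,0): print(h,np.round(proj(f,bore+Z*h),1),np.round(proj(g,bore+Z*h),1))
    cv2.imwrite("pics/b0.png",np.hstack([cv2.resize(f["frame"][215:275,313:373],(400,400),interpolation=2),cv2.resize(g["frame"][210:270,293:353],(400,400),interpolation=2)]))
E
```

```text
False 12.8583
-0.001
gap 0.013446115253314688 58.489563167095184 [-0.95009675 -2.0764326   3.45733548]
0.013122737830664135 [ 0.08187502 -1.13121766 -0.35787232]
0.013008607910918702 15.4417
0.135 [348.1 246.1] [323.4 205. ]
0.055 [345.3 248.5] [323.1 234.6]
0.015 [344.1 249.6] [322.9 248.7]
0 [343.6 249.9] [322.9 253.8]
```

View pics/b0.png

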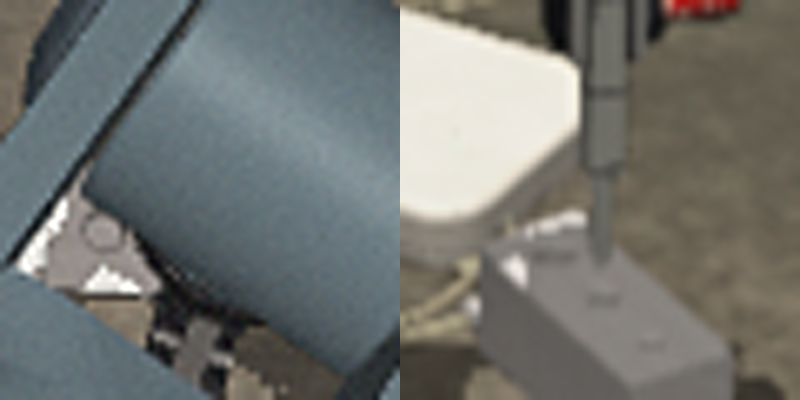

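In scene, the shank tip at (322.7,248.5) is within about 1 mm laterally of the bore at (323.2,254.4). The arm hides the bore in top. I'll insert with force-guided steps.

```bash
cat > ins.py <<'E'
from h import *
b=np.array([.4781,-.1935,.048])
ctrl.move_linear(over(.046,b),vel=.06); ctrl.pause(.2); F0=ctrl.read_wrist_force(); h=.046; log=[]
for i in range(45):
    h-=.003 if h<.030 else .0015
    hit=ctrl.move_linear(over(h,b),vel=.05,until_force=8)
    F=ctrl.read_wrist_force()-F0; t=ctrl.read_tool_pos(); hh=t[2]-over(0)[2]; log.append((round(hh*1000,1),F.round(1).tolist(),((t-b)[:2]*1000).round(1).tolist()))
    L=F[:2]; 
    if abs(F[2])>30 or h<-.003: break
    if hit and hh<.004: break
    if hit: h=hh+.0005
    if np.hypot(*L)>1: b[:2]+=np.clip(L*.00015,-.0008,.0008)
print(*log,sep="\n"); print(b,ctrl.read_clock(),ctrl.read_finger_gap(),ctrl.read_torque())
np.save("b.npy",b)
E
python3 ins.py
```

```text
(np.float64(44.4), [0.3, 0.5, 0.7], [-0.1, 0.0])
(np.float64(42.9), [0.0, -0.6, 0.7], [-0.1, 0.0])
(np.float64(41.4), [-0.1, 0.8, 0.9], [-0.1, 0.0])
(np.float64(39.9), [-0.2, 0.7, -0.1], [-0.1, 0.0])
(np.float64(38.4), [-0.1, 0.3, 0.4], [-0.1, 0.1])
(np.float64(36.9), [0.2, 0.4, 0.6], [-0.1, 0.0])
(np.float64(35.4), [-0.1, -0.2, 1.7], [-0.1, 0.0])
(np.float64(33.9), [-0.0, 0.2, 0.3], [-0.1, 0.1])
(np.float64(32.4), [0.2, 0.3, 0.3], [-0.1, 0.1])
(np.float64(30.9), [1.6, 0.7, 0.8], [-0.1, 0.0])
(np.float64(29.3), [0.3, 0.3, 0.2], [-0.1, 0.1])
(np.float64(26.2), [0.1, 0.5, 1.2], [-0.2, 0.1])
(np.float64(23.2), [-0.2, -0.3, -0.9], [-0.1, 0.1])
(np.float64(20.2), [0.1, -0.3, 0.4], [-0.1, 0.1])
(np.float64(17.2), [-0.4, -0.3, 0.4], [-0.1, 0.1])
(np.float64(14.2), [0.7, 1.2, -1.0], [-0.1, 0.1])
(np.float64(11.2), [0.4, -0.0, 0.6], [-0.1, 0.1])
(np.float64(8.2), [-0.1, 0.6, 0.8], [-0.1, 0.1])
(np.float64(5.2), [0.3, 0.4, 0.1], [-0.1, 0.1])
(np.float64(2.2), [0.3, 1.0, 1.2], [-0.1, 0.1])
(np.float64(0.1), [0.3, -0.7, 3.8], [0.5, -0.3])
(np.float64(-0.1), [-7.5, 4.2, 24.1], [1.0, -0.6])
[ 0.4784804  -0.19307586  0.048     ] 21.5417 0.013006264431137862 [ 0.93560575  1.62220961 -0.01520362]
```

It went straight in, with the shoulder contacting at h≈0. I'll release, retreat and verify.

```bash
python3 - <<'E'
from h import *
p=ctrl.read_tool_pos(); ctrl.move_linear(p+.0005*Z,vel=.05); ctrl.set_gripper(.04); p=ctrl.read_tool_pos()
ctrl.move_linear(p+.12*Z,vel=.15); q=ctrl.inverse_kinematics(p+.12*Z+np.array([-.02,.25,.1]),qd)
ctrl.goto_joints(q); ctrl.pause(.5)
f=grab("top");g=grab("scene"); w=cloud(g); print(ctrl.read_clock())
b=np.load("b.npy")
for h in(.08,0): print(np.round(proj(f,b+Z*h),1),np.round(proj(g,b+Z*h),1))
uu,vv=map(int,proj(g,b+Z*.06)); q=w[vv-20:vv+20,uu-8:uu+8].reshape(-1,3); q=q[np.hypot(*(q[:,:2]-b[:2]).T)<.015]; print("top z",np.nanpercentile(q[:,2],[50,90,99]))
for t in("glue_stick","spool","pin_case","tape_measure"): print(t,[np.round(d["bbox"]) for d in ctrl.cut_out("top",t)[:1]])
cv2.imwrite("pics/e.png",np.hstack([cv2.resize(f["frame"][215:275,313:373],(400,400),interpolation=2),cv2.resize(g["frame"][205:265,293:353],(400,400),interpolation=2)]))
E
```

```text
24.7667
[346.2 247.5] [323.4 225.5]
[343.7 249.7] [323.1 253.7]
top z [0.09589889 0.12602718 0.12958377]
glue_stick [array([428., 165.,  23.,  15.])]
spool [array([319., 156.,  15.,  15.])]
pin_case [array([372., 296.,  21.,  25.])]
tape_measure [array([357., 177.,  22.,  22.])]
```

View pics/e.png

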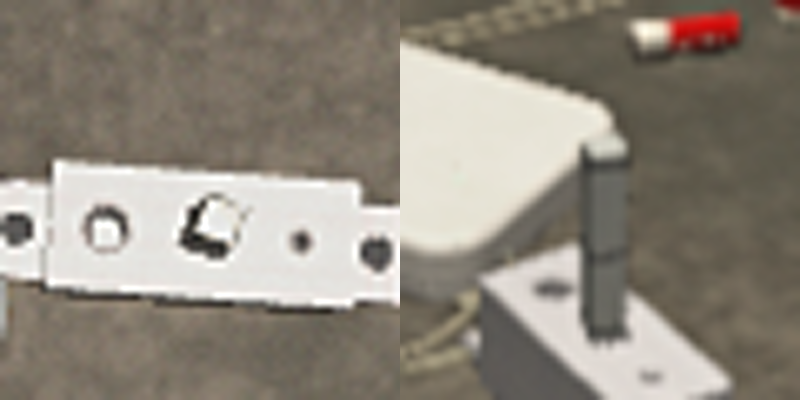

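The pin stands upright in the middle bore, cap at about (323.5,227) in scene and z≈0.128, with its shoulder on the block and the gripper clear of it.

```bash
python3 -c "
from station import ctrl
print(ctrl.close_job())"
```

```text
the job is handed in; nothing more can be done
None
```

The gauge pin was laid in the grey rest and released, taken again by its upper end, and now stands upright in the middle bore with its shoulder down on the block; the job was handed in at about 25 s, with the other things left where they were.

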